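# Reset the filter counter under the push-latch flap of the bench dust extractor

## Task

The bench dust extractor has a new filter, so clear its filter counter: press the push-latch flap on its top so that it pops fully open, press the round button underneath all the way in, then push the flap back down and press until it latches shut and stays flush. Work with a fingertip or the outside of the fingers only, gently enough not to crack the thin flap: pick nothing up, and leave the rocker switch as it is and the other things where they are.

Things in the scene. Friction and masses are not known exactly. Their poses are not given: they have to be found in the camera images.
- extractor: Bench dust extractor, a grey steel box 280 deep (x) x 360 wide (y) x 165 mm high, fixed on the bench, slatted intake grille on its front. Origin: centre of its underside, z up; its front looks along its -x. The flap is in the middle of its flat top. Under the flap is an open recess, 75 mm along x (from 73 mm in front of the hinge axis to 2 mm behind it), 138 mm wide, floor 26 mm below the top.
- flap_hinge (a point): Middle of the flap's hinge axis, 1 mm above the extractor's top. Fixed to the extractor, with its axes: the hinge axis runs along y, the shut flap lies from here towards -x. The extractor's top behind the hinge (towards +x) is flat, and free for 130 mm over the flap's width.
- flap_press (a point): The spot to press, marked by three low thumb ribs: on the flap's outer face, mid-width, 56 mm from the hinge axis, 16 mm from the free edge; 3 mm above the extractor's top while shut. Moves with the flap. Press in at least 3 mm here (about 3 N; soft stop at 5.6 mm) and let go: the shut flap is released. It springs open by itself within 1.5 s, following the finger up.
- flap_edge (a point): Middle of the flap's free edge, 72 mm from the hinge axis; moves with the flap. To shut the flap push its outer (back) face over and down, press it in once more by at least 3 mm at the press spot and let go: it comes back up to flush and stays. Spring and damper otherwise always urge it open (0.15 N m when shut, 0.03 N m when open, plus 0.04 N m s/rad).
- flap (a joint): Angle of the flap, rad; a grey plastic plate 134 mm wide, 72 mm from hinge axis to free edge, 4 mm thick (axis at mid-thickness). 0 = latched, flush (3 mm proud); 1.95 = popped fully open, leaning 22 degrees back past upright, free edge 68 mm above the top; -0.10 = pressed in to its stop. Push-push latch: one press opens, the next latches. Pulling does not open it.
- reset_top (a point): Centre of the top face of the round filter-reset button, 22 mm diameter, black, standing 9 mm out of a round grey collar 38 mm across, in the recess under the flap: 38 mm in front of the hinge axis and 34 mm to one side of the flap's middle (either side), its top 5 mm below the extractor's top, hidden until the flap is open. Moves with the button; z up.
- reset (a joint): Travel of the reset button, m: 0 = out, 0.005 = fully in. It springs back when let go; fully in takes 4 N.
- rocker_top (a point): Centre of the rocker switch, a black two-ended rocker 27 x 18 mm in a square-cornered grey frame 34 x 26 mm, in the recess 34 mm to the other side of the flap's middle. To be left alone. About 8 mm below the extractor's top.
- rocker (a joint): Angle of the rocker switch, rad: 0 = as found, 0.4 = switched over. It stays where it is left.
- sand_block: Bystander: wooden sanding block with cork face, 90 x 45 x 32 mm, lying on the extractor's top beside the flap. Origin at the centre of its underside.
- jar: Bystander: small jar, 38 mm diameter, 48 mm high, standing on the extractor's top on the other side. Origin at the centre of its underside.
- mug_tools: Bystander: white mug with modelling tools, 86 mm diameter, 105 mm high, about 190 mm with the tools. Origin at the centre of its underside.
- mug_pencils: Bystander: white mug with pencils, 80 mm diameter, 90 mm high, about 180 mm with the pencils. Origin at the centre of its underside.
- dish: Bystander: square white dish 144 x 144 x 17 mm with plaster chips. Origin at the centre of its underside.
- brush: Bystander: brush about 200 mm long lying on the bench.
- bottle: Bystander: white bottle, 64 mm diameter, 150 mm high. Origin at the centre of its underside.
- statuette: Bystander: white plaster figure of a seated person, 70 x 80 x 175 mm, on a round steel turntable 75 mm high. Origin at the centre of its underside.

How it is judged (in metres and radians):
On the way, in this order (a step that is already met when the one before it is completed fails the run):
1. the flap has popped open (at least 1.6 rad) (value of joint flap above 1.6 rad), for 0.1 s.
2. with the flap open, the round reset button is pressed all the way in (at least 4 of its 5 mm) (value of joint reset above 0.004 m and value of joint flap above 0.8 rad), for 0.05 s.
3. the flap is latched shut again: it stays within 0.03 rad of flush (value of joint flap between -0.03 and 0.03 rad and contact force between the fingers and flap below 0.2 N), for 0.3 s.
At the end, for the whole second after the job is handed in: The flap is latched shut, within 0.03 rad of flush (2 mm at its free edge) and stays so with nothing touching it; the reset button is back out (within 1 mm), the rocker switch is as found (less than 0.1 rad), every bystander is within 20 mm of where it stood (value of joint flap between -0.03 and 0.03 rad and value of joint reset below 0.001 m and value of joint rocker below 0.1 rad and distance of each of sand_block, jar, mug_tools, mug_pencils, dish, brush, bottle, statuette from where it was at the start of the episode below 0.02 m).
It fails at once if the rocker switch is pressed over (more than 0.15 rad) (value of joint rocker above 0.15 rad).
It fails at once if another thing is moved by more than 20 mm, picked up or knocked over (distance of any of sand_block, jar, mug_tools, mug_pencils, dish, brush, bottle, statuette from where it was at the start of the episode above 0.02 m).
It fails at once if the thin plastic flap is pressed or squeezed with more than 60 N, which would crack it (contact force between the fingers and flap above 60 N).
It also fails if it takes over 58 s, if anything falls off the work surface, if the arm or the gripper's body presses on something with over 40 N, if the wrist force passes 120 N, or if a joint passes its speed limit or range.

## Robot

A 7-joint arm with a two-finger parallel gripper is mounted at the origin on the work surface. World frame = base frame: x ahead of the robot, y to its left, z up, the work surface at z = 0. Lengths are in mm, angles in rad, forces in N, time in s.
With the tool pointing down it reaches from about 425 to 875 mm from the base axis. Payload 8.4 kg.
Tool frame: the origin (TCP) lies between the finger pads; the fingertips stand 14 mm ahead of it and the grasp point (between the pads) lies 5 mm behind it (bot.tcp_to_tips is the distance from the TCP to the fingertips, in mm); x points along the fingers, z is the direction in which the jaws open and shut, and the axes are right-handed (so a half turn about x gives the same grasp; the last joint's range is limited). The gripper opens to 85 mm and grips with 20 to 120 N. Pads are 22 mm wide; open, the fingers measure 114 mm over their backs; the gripper's body (76 mm by 85 mm) begins 54 mm behind the grasp point. The pads swing forward as they close: fully open they stand 13 mm farther back than shut.
Start: joints at [-1.228, 0.333, 0.04, 1.465, -0.013, 1.343, -0.059], TCP at [277.916, 587.56, 245.308] pointing down, gripper open.
Joint ranges: [-2.58, 2.58], [-0.38, 2.09], [-1.3, 1.39], [0.25, 2.4], [-1.5, 4.64], [0.08, 2.09], [-2.65, 2.65]. Speed limits (rad/s): [2.22, 2.22, 2.79, 2.79, 3.14, 3.14, 3.14].

## Interface

Orientations are given as a unit quaternion [x, y, z, w].
In Python, from cell import bot gives the robot as it stands.
- The arm moves only by the tool arm_command, never from a script. Its argument "motion" is text: rows parted by semicolons, each of 7 numbers parted by spaces: the opening, from -1 (shut) to 1 (fully open), so that 0 is half open, then the shift along the world's x, y, z in m, then the turn, a rotation vector about the world's x, y, z in degrees. In form: hand dx dy dz ax ay az; .... A call has 1 to 10 rows; each row is the pose to reach, as a shift and turn from the pose commanded when the call began; what a row does not reach only later rows make up. A row lasts 1/12 s, in which the tool goes at most 41.7 mm and 7.16 degrees, less where a joint would pass 70% of its speed; a pose out of reach is approached as far as the arm can. A call with a gripper value outside its range is refused whole. The fingers move at their own pace and stop on an object; "newtons" is the grip in N (left out, the last holds). Time passes only in rows, so rows that repeat a pose let the fingers close. It gives the time, the measured TCP pose, the force and the opening at its end, in the units of the state.
- bot.sense(): the state, without advancing time (a new reading comes with each control period).
- bot.get_image(name): name is "scene" or "top" or "wrist"; returns a dict with "image" (384x512x3 uint8, red, green, blue), "fovy" (degrees; the focal length in pixels is half the picture's height over the tangent of half this angle, whatever the lens; pixels are square), "cx", "cy" (the principal point, pixels), "rvec" (rotation vector, rad) and "tvec" (3), from world to camera coordinates, as OpenCV has them. Camera axes: x right, y down, z forward; pixel columns grow to the right and rows downward; lengths in mm; the calibration is good to about 2 mm. The wrist camera is an equidistant fisheye: a pixel r from the principal point sees the ray r / f radians off the axis. A picture is of the moment at which its call begins. There is no depth.
- bot.hand_in(): hands the job in, once; it reports no verdict.
The state is a dict: "t": time; "joints": joint angles; "qd": joint speeds; "tau": joint torques, N m; "eef_pos": TCP position; "tool_rot": TCP orientation; "ft_force": force on the tool from outside, world axes, zero at the start; "torque": the same for the moment, N m; "gripper_width": finger opening in mm.
Only numpy, scipy, OpenCV 4.12 (cv2) and the standard library are available. Lean on these libraries where they do the work, as an engineer would, in place of code of your own. Each camera call takes 0.05 s, during which the arm holds its last target. There are 200 camera calls.

## Working session

There is one attempt and no reset: what is moved stays moved. The work goes in short steps, Python scripts to look and compute and a tool call to move; the robot and the scene stay as the last step left them, time stands still between calls to the robot, and variables do not carry over. Pictures are saved under pics/ and viewed, about 8 in all and at most 12, crops included, and the job is handed in when it is done.

Besides the shell and the picture viewer there is one more tool, called after "Request:" as name(argument=value, ...) on one line, values as JSON. arm_command: Moves the arm, as the interface text tells. Its arguments: {"type":"object","properties":{"motion":{"type":"string"},"newtons":{"type":"number"}},"required":["motion"]}

```bash
mkdir -p pics; cat > h.py <<'E'
import numpy as np, cv2
from cell import bot
def shot(n,f):
    d=bot.get_image(n); cv2.imwrite(f'pics/{f}.png',d['image'][:,:,::-1]); 
    np.save(f'pics/{f}.npy',{k:d[k] for k in d},allow_pickle=True); return d
def ray(d,u,v):
    f=d['image'].shape[0]/2/np.tan(np.radians(d['fovy'])/2)
    x,y=(u-d['cx'])/f,(v-d['cy'])/f
    R=cv2.Rodrigues(np.array(d['rvec'],float))[0]; o=-R.T@np.array(d['tvec'],float).ravel()
    return o,R.T@np.array([x,y,1.])
def onz(d,u,v,z):
    o,r=ray(d,u,v); return o+r*(z-o[2])/r[2]
def proj(d,p):
    f=d['image'].shape[0]/2/np.tan(np.radians(d['fovy'])/2)
    R=cv2.Rodrigues(np.array(d['rvec'],float))[0]; c=R@np.array(p,float)+np.array(d['tvec'],float).ravel()
    return c[:2]/c[2]*f+[d['cx'],d['cy']]
E
python3 - <<'E'
from h import *
a=shot('top','t0'); b=shot('scene','s0')
cv2.imwrite('pics/a0.png',np.vstack([a['image'],b['image']])[:,:,::-1][:, :])
im=np.hstack([a['image'],b['image']])[:,:,::-1]
for d in(a,b): print(d['fovy'],d['cx'],d['cy'],ray(d,256,192))
s=bot.sense();print(s['t'],s['eef_pos'],s['tool_rot'],s['gripper_width'],s['ft_force'],bot.tcp_to_tips)
E
```

```text
45.383774276938745 257.5159661429614 186.68827950181424 (array([ 266.44951824,   11.15928782, 1674.60307448]), array([ 0.1518233 ,  0.00169998, -0.98847939]))
43.26084407803562 254.4876688653102 193.73324842303285 (array([1138.86228297,  929.22953618, 1252.08813274]), array([-0.38597287, -0.59187845, -0.70762095]))
0.1 [277.75318755 587.2349343  244.51834908] [-0.37858392  0.59782474  0.37800671  0.5969847 ] 85.37873788069211 [ 0.16312854  0.48607027 -0.08295805] 14.0
```

View pics/t0.png

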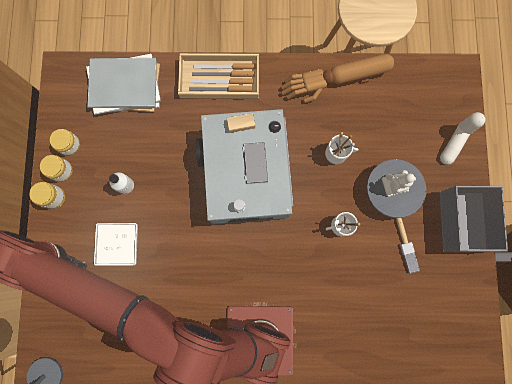

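View pics/s0.png

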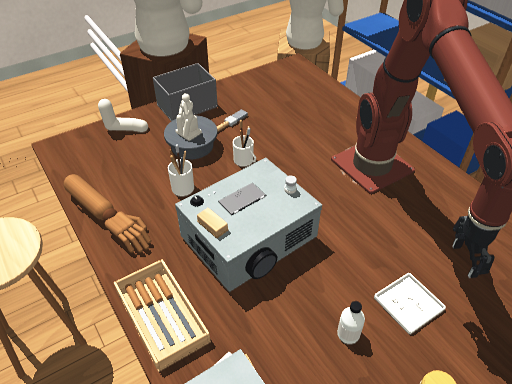

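```bash
python3 - <<'E'
from h import *
a=np.load('pics/t0.npy',allow_pickle=True).item(); b=np.load('pics/s0.npy',allow_pickle=True).item()
A=a['image'][100:230,190:305,::-1]; B=b['image'][155:295,170:330,::-1]
A=cv2.resize(A,None,fx=4.4,fy=4.4,interpolation=cv2.INTER_CUBIC)[:572]; B=cv2.resize(B,None,fx=3.5,fy=3.5,interpolation=cv2.INTER_CUBIC)
A=cv2.resize(A,(330,int(A.shape[0]*330/A.shape[1])));B=cv2.resize(B,(460,402))
im=np.zeros((410,792,3),np.uint8);im[:A.shape[0],:330]=A;im[:402,332:]=B
cv2.imwrite('pics/c0.png',im)
g=cv2.cvtColor(a['image'],cv2.COLOR_RGB2GRAY)
hsv=cv2.cvtColor(a['image'],cv2.COLOR_RGB2HSV)
print(g[125:200:3,236:276:2])
# box top: light bluish grey
m=((g>120)&(hsv[...,1]<60)).astype(np.uint8);m[:100]=0;m[235:]=0;m[:,:185]=0;m[:,310:]=0
c=max(cv2.findContours(m,cv2.RETR_EXTERNAL,cv2.CHAIN_APPROX_NONE)[0],key=cv2.contourArea)
r=cv2.minAreaRect(c);print(r);
P=cv2.boxPoints(r);W=[onz(a,*p,165) for p in P];print(np.round(W))
E
```

```text
[[206 207 216 219 219 218 222 224 213 164 182 181 180 181 182 179 170  47
   68 115]
 [214 175 134 136 104  98  89 104 109 128 182 183 183 181 184 181 155  42
   71  72]
 [ 81 158 188 181 183 188 185 183 184 177 184 181 186 182 184 182 187  66
   57  47]
 [187 183 184 180 184 184 179 181 181 183 182 183 183 184 182 184 179 183
  188 190]
 [183 185 189 184 181 186 185 184 183 183 184 184 181 187 186 184 182 182
  182 183]
 [182 184 185 185 186 180 183 183 182 185 187 187 186 185 186 186 183 181
  181 185]
 [183 186 183 190 167 145 144 123 127 163 140 162 152 153 116 184 183 182
  181 182]
 [185 187 184 188 173 155 157 156 158 160 160 158 158 159 137 184 182 185
  181 184]
 [182 183 187 119 187 157 157 160 157 157 159 159 157 161  93 189 182 180
  182 179]
 [185 180 185 200  71 158 158 156 157 156 158 160 159 161 162 185 181 181
  180 180]
 [183 183 183 205  55 161 156 159 159 160 158 157 157 159 158 190 183 181
  181 184]
 [181 183 181 190  33 161 157 159 157 158 159 159 160 160 158 188 182 184
  182 184]
 [186 182 184 188  43 163 160 161 160 160 162 161 162 160 158 136 183 183
  182 
[... 512 characters left out ...]
5]
 [187 187 186 186 195  29 177 159 120  84  74  93  91 115 108 146 193 187
  187 184]
 [185 186 185 186 189 189 185 185 185 186 185 184 182 184 185 185 184 189
  186 185]
 [184 185 184 188 186 183 181 183 185 183 185 186 184 183 182 187 185 183
  184 186]
 [184 184 186 186 187 184 184 188 183 187 184 185 185 181 184 185 185 185
  185 185]
 [185 187 185 182 184 187 181 188 183 184 184 183 180 186 184 184 185 184
  187 181]
 [184 185 182 185 183 186 182 183 182 184 183 182 182 186 185 183 187 184
  184 186]]
((246.32354736328125, 164.20587158203125), (105.53437042236328, 86.8204345703125), 85.60128784179688)
[[ 764.  211.  165.]
 [ 790.  -86.  165.]
 [ 427. -111.  165.]
 [ 403.  174.  165.]]
```

View pics/c0.png

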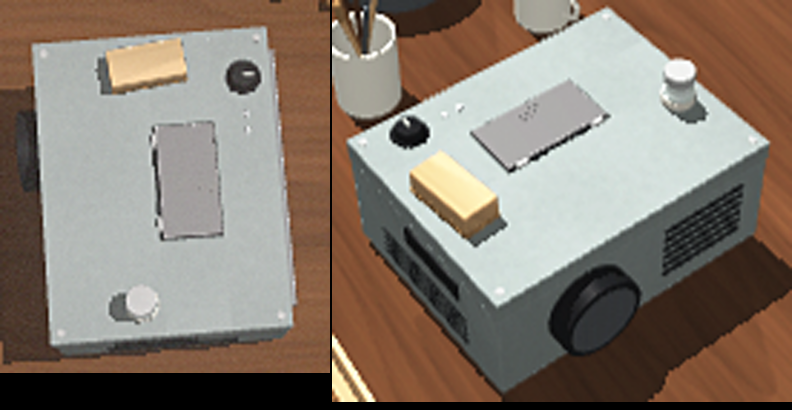

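```bash
python3 - <<'E'
from h import *
a=np.load('pics/t0.npy',allow_pickle=True).item(); b=np.load('pics/s0.npy',allow_pickle=True).item()
def rect(d,lo,hi,roi):
    g=cv2.cvtColor(d['image'],cv2.COLOR_RGB2GRAY); s=4
    hsv=cv2.cvtColor(d['image'],cv2.COLOR_RGB2HSV)
    m=((g>lo)&(g<hi)).astype(np.uint8); k=np.zeros_like(m);x0,y0,x1,y1=roi;k[y0:y1,x0:x1]=1;m*=k
    m=cv2.morphologyEx(m,cv2.MORPH_OPEN,np.ones((3,3)))
    c=max(cv2.findContours(m,cv2.RETR_EXTERNAL,cv2.CHAIN_APPROX_NONE)[0],key=cv2.contourArea)
    return c
g=cv2.cvtColor(b['image'],cv2.COLOR_RGB2GRAY);print(g[183:212:3,220:264:3])
for n,d,lo,hi,roi in(('top',a,145,172,(240,138,272,188)),('scene',b,100,172,(212,178,272,216))):
    c=rect(d,lo,hi,roi)
    W=np.array([onz(d,*p[0],168)[:2] for p in c],np.float32)
    r=cv2.minAreaRect(W);print(n,len(c),cv2.contourArea(c),r);print(np.round(cv2.boxPoints(r)))
# extractor top corner screws etc: long edges by scene corners (pixel guess)
for u,v in((176,204),(228,261),(321,205),(266,158)): print(u,v,np.round(onz(b,u+0,v,165)))
E
```

```text
[[216 219 217 217 221 218 220 221 219 221 205 176 218 216 216]
 [218 215 215 218 219 219 219 222 204 170 172 172 155 215 216]
 [219 218 216 216 218 221 186 177 173 173 171 173 172 164 220]
 [217 216 217 218 222 178 127 169 174 173 172 172 172 172 164]
 [217 218 222 179 174 127 170 174 173 173 174 172 171 172 168]
 [222 174 174 174 175 174 175 174 173 173 172 173 178  84 110]
 [178 176 176 175 175 175 174 175 174 173 176 101  32 230 225]
 [171 180 176 175 175 175 174 174 175 163   0 208 223 221 221]
 [223 150 180 175 175 175 176 201  16 213 223 221 221 222 221]
 [221 224 150 180 174 170 132  70 225 222 219 219 219 219 221]]
top 115 677.5 ((599.6881713867188, 16.66020965576172), (129.47665405273438, 65.66374969482422), 4.929688930511475)
[[532.  44.]
 [538. -22.]
 [667. -10.]
 [661.  55.]]Traceback (most recent call last):
  File "<stdin>", line 12, in <module>
  File "<stdin>", line 8, in rect
ValueError: max() iterable argument is empty
```

```bash
python3 - <<'E'
from h import *
b=np.load('pics/s0.npy',allow_pickle=True).item();a=np.load('pics/t0.npy',allow_pickle=True).item()
g=cv2.cvtColor(b['image'],cv2.COLOR_RGB2GRAY)
m=np.zeros_like(g);m[178:217,212:272]=((g>155)&(g<190))[178:217,212:272]
m=cv2.morphologyEx(m,cv2.MORPH_CLOSE,np.ones((3,3)));m=cv2.morphologyEx(m,cv2.MORPH_OPEN,np.ones((3,3)))
c=max(cv2.findContours(m,cv2.RETR_EXTERNAL,cv2.CHAIN_APPROX_NONE)[0],key=cv2.contourArea)
W=np.array([onz(b,*p[0],168)[:2] for p in c],np.float32)
print(cv2.minAreaRect(W));print(cv2.boxPoints(cv2.minAreaRect(W)))
# ribs: scene crop pixel (530,110)-> 
u,v=170+ (530-332)/460*160, 155+110/402*140
print('ribs',u,v,onz(b,u,v,168))
for n,d,pts in(('jar top?',a,[(190+142*115/330.,100+302*130/373.)]),):
    for p in pts: print(n,p,onz(d,*p,213))
print('knob',onz(a,190+243*115/330.,100+77*130/373.,185))
for p in((107,48),(182,40),(187,78),(112,90)):print('block',onz(a,190+p[0]*115/330.,100+p[1]*130/373.,197))
for u,v in((40,150),(20,150)):print('hose',onz(a,190+u*115/330.,100+v*130/373.,120))
E
```

```text
((598.8793334960938, 17.049421310424805), (139.508544921875, 72.28564453125), 4.107468605041504)
[[526.71545   48.10309 ]
 [531.89307  -23.996887]
 [671.0432   -14.004246]
 [665.8656    58.09573 ]]
ribs 238.8695652173913 193.30845771144277 [596.13675139  -1.9621776  168.        ]
jar top? (239.4848484848485, 205.25469168900804) [447.59273394  66.28376862 213.        ]
knob [717.25575889 -47.45607871 185.        ]
block [747.45872657 111.60582091 197.        ]
block [757.83355478  24.25112452 197.        ]
block [711.93043248  18.06741944 197.        ]
block [696.86070102 104.92388811 197.        ]
hose [643.51789258 195.68449287 120.        ]
hose [643.33929463 219.88574848 120.        ]
```

```bash
python3 - <<'E'
from h import *
from scipy.spatial.transform import Rotation as R
s=bot.sense();M=R.from_quat(s['tool_rot']).as_matrix();print(M.round(3))
print('yaw of jaw',np.degrees(np.arctan2(M[1,2],M[0,2])))
E
```

```text
[[-0.001 -0.904  0.428]
 [-0.001  0.428  0.904]
 [-1.    -0.    -0.001]]
yaw of jaw 64.68653186645075
```

Request:
arm_command(motion="-1 0 0 0.08 0 0 0; -1 0.03 -0.04 0.08 0 0 0; -1 0.18 -0.3 0.08 0 0 0; -1 0.18 -0.3 0.08 0 0 0; -1 0.18 -0.3 0.08 0 0 0; -1 0.18 -0.3 0.08 0 0 0; -1 0.18 -0.3 0.08 0 0 0; -1 0.18 -0.3 0.08 0 0 0; -1 0.18 -0.3 0.08 0 0 0; -1 0.18 -0.3 0.08 0 0 0", newtons=30)

```text
t: 0.93
eef_pos: [460.1, 282.8, 325.6]
tool_rot: [-0.377, 0.598, 0.377, 0.598]
ft_force: [1.7, 0.5, 0.2]
gripper_width: -0.2
```

Request:
arm_command(motion="-1 0.14 -0.29 0 0 0 -60; -1 0.14 -0.29 0 0 0 -60; -1 0.14 -0.29 0 0 0 -60; -1 0.14 -0.29 0 0 0 -60; -1 0.14 -0.29 0 0 0 -60; -1 0.14 -0.29 0 0 0 -60; -1 0.14 -0.29 0 0 0 -60; -1 0.14 -0.29 0 0 0 -60; -1 0.14 -0.29 0 0 0 -60; -1 0.14 -0.29 0 0 0 -60")

```text
t: 1.77
eef_pos: [598.1, -4.9, 324.7]
tool_rot: [-0.027, 0.707, 0.026, 0.706]
ft_force: [-1.1, 1.2, 1.1]
gripper_width: -0.0
```

```bash
python3 - <<'E'
from h import *
s=bot.sense();print(s['eef_pos'],s['ft_force'],bot.tcp_to_tips,s['joints'])
d=shot('wrist','w1');print(d['fovy'],d['cx'],d['cy'])
E
```

```text
[598.06485895  -4.87555146 324.74768997] [-1.14761782  1.23858532  1.10925431] 14.0 [-0.55116786  0.21381155  0.58369892  1.49563177 -0.11666576  1.46837026
  0.10932179]
65.70646984690485 255.61528067999538 190.60320963612844
```

View pics/w1.png

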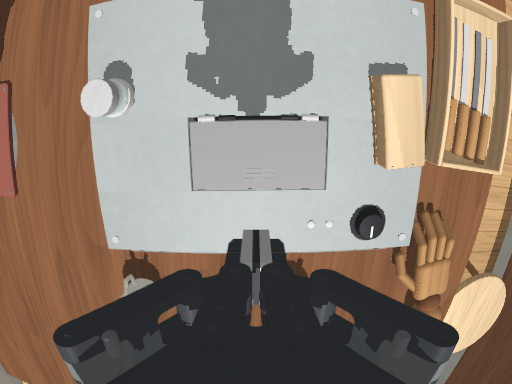

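```bash
cat >> h.py <<'E'
def fish(d,u,v,z):
    f=d['image'].shape[0]/2/np.tan(np.radians(d['fovy'])/2)
    x,y=u-d['cx'],v-d['cy'];r=np.hypot(x,y);t=r/f
    R=cv2.Rodrigues(np.array(d['rvec'],float))[0]; o=-R.T@np.array(d['tvec'],float).ravel()
    w=R.T@np.array([x/r*np.sin(t),y/r*np.sin(t),np.cos(t)]); return o+w*(z-o[2])/w[2]
E
python3 - <<'E'
from h import *
d=np.load('pics/w1.npy',allow_pickle=True).item()
for n,u,v in(('HL',189.5,117),('HR',328,117),('FR',326.5,190.5),('FL',191,190.5),('rib',258.5,173)): print(n,fish(d,u,v,168).round(1))
E
```

```text
HL [529.8  51.7 168. ]
HR [663.2  61.9 168. ]
FR [670.9 -11.9 168. ]
FL [533.4 -22.3 168. ]
rib [600.4   0.8 168. ]
```

Request:
arm_command(motion="-1 0.003 0.003 -0.04 0 0 0; -1 0.003 0.003 -0.08 0 0 0; -1 0.003 0.003 -0.12 0 0 0; -1 0.003 0.003 -0.135 0 0 0; -1 0.003 0.003 -0.139 0 0 0; -1 0.003 0.003 -0.139 0 0 0; -1 0.003 0.003 -0.139 0 0 0")

```text
t: 2.4
eef_pos: [601.6, 1.5, 187.7]
tool_rot: [-0.03, 0.706, 0.03, 0.707]
ft_force: [-0.1, 0.3, 0.0]
gripper_width: -0.3
```

Request:
arm_command(motion="-1 0 0 -0.002 0 0 0; -1 0 0 -0.004 0 0 0; -1 0 0 -0.006 0 0 0; -1 0 0 -0.007 0 0 0; -1 0 0 -0.007 0 0 0; -1 0 0 -0.007 0 0 0")

```text
t: 2.9
eef_pos: [601.5, 0.6, 179.9]
tool_rot: [-0.029, 0.706, 0.029, 0.707]
ft_force: [2.1, 0.3, 3.0]
gripper_width: 0.4
```

Request:
arm_command(motion="-1 0 -0.002 -0.001 0 0 0; -1 0 -0.002 -0.002 0 0 0; -1 0 -0.002 -0.003 0 0 0; -1 0 -0.002 -0.003 0 0 0; -1 0 -0.002 -0.003 0 0 0")

```text
t: 3.32
eef_pos: [601.1, -1.4, 177.0]
tool_rot: [-0.029, 0.706, 0.029, 0.707]
ft_force: [-1.0, 1.1, 8.4]
gripper_width: -0.0
```

Request:
arm_command(motion="-1 0 0 0.02 0 0 0; -1 0 -0.02 0.05 0 0 0; -1 0 -0.06 0.08 0 0 0; -1 0 -0.08 0.11 0 0 0; -1 0 -0.08 0.14 0 0 0; -1 0 -0.08 0.16 0 0 0; -1 0 -0.08 0.16 0 0 0; -1 0 -0.08 0.16 0 0 0; -1 0 -0.08 0.16 0 0 0; -1 0 -0.08 0.16 0 0 0")

```text
t: 4.15
eef_pos: [600.3, -81.1, 334.6]
tool_rot: [-0.029, 0.708, 0.029, 0.705]
ft_force: [-0.2, -0.6, 0.1]
gripper_width: -0.0
```

Request:
arm_command(motion="-1 0 0 0 0 0 0; -1 0 0 0 0 0 0; -1 0 0 0 0 0 0; -1 0 0 0 0 0 0; -1 0 0 0 0 0 0; -1 0 0 0 0 0 0; -1 0 0 0 0 0 0; -1 0 0 0 0 0 0; -1 0 0 0 0 0 0; -1 0 0 0 0 0 0")

```text
t: 4.98
eef_pos: [600.9, -81.4, 336.3]
tool_rot: [-0.029, 0.707, 0.029, 0.706]
ft_force: [0.2, -0.7, 0.2]
gripper_width: 0.0
```

```bash
python3 - <<'E'
from h import *
d=shot('wrist','w2');b=shot('scene','s2')
A=d['image'][:300,60:460,::-1];B=cv2.resize(b['image'][155:255,170:330,::-1],(400,250))
im=np.zeros((300,800,3),np.uint8);im[:,:400]=A;im[:250,400:]=B
cv2.imwrite('pics/c2.png',im);print(bot.sense()['eef_pos'])
E
```

```text
[600.91277983 -81.43031958 336.31084842]
```

View pics/c2.png

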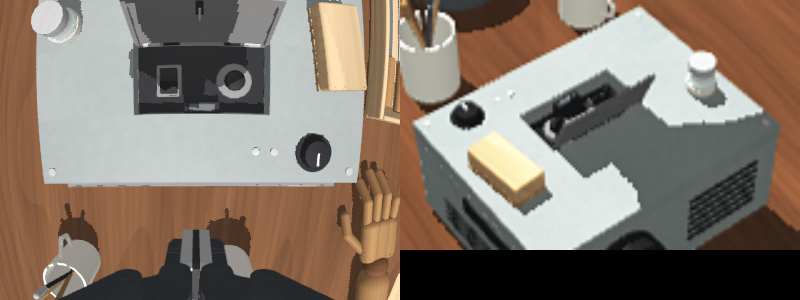

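```bash
python3 - <<'E'
from h import *
d=np.load('pics/w2.npy',allow_pickle=True).item()
print(fish(d,294,80,155),fish(d,294,80,160),'frame',fish(d,229,81,155))
c=d['image'][55:105,265:325,::-1]; g=cv2.cvtColor(d['image'],cv2.COLOR_RGB2GRAY)
m=np.zeros_like(g);m[58:102,268:322]=(g>90)[58:102,268:322]
for c in cv2.findContours(m,cv2.RETR_EXTERNAL,cv2.CHAIN_APPROX_NONE)[0]:
    if cv2.contourArea(c)>100: e,r=cv2.minEnclosingCircle(c);print(e,r,fish(d,*e,151).round(1))
E
```

```text
[632.22559961  20.14123549 155.        ] [631.62836571  19.66780418 160.        ] frame [565.92748485  13.35624044 155.        ]
(293.99676513671875, 81.0741958618164) 17.744321823120117 [632.8  19.4 151. ]
```

Request:
arm_command(motion="-1 0.032 0.04 0 0 0 0; -1 0.032 0.08 0 0 0 0; -1 0.032 0.099 0 0 0 0; -1 0.032 0.099 -0.03 0 0 0; -1 0.032 0.099 -0.06 0 0 0; -1 0.032 0.099 -0.09 0 0 0; -1 0.032 0.099 -0.12 0 0 0; -1 0.032 0.099 -0.145 0 0 0; -1 0.032 0.099 -0.155 0 0 0; -1 0.032 0.099 -0.155 0 0 0")

```text
t: 5.92
eef_pos: [631.5, 17.6, 178.9]
tool_rot: [-0.029, 0.708, 0.029, 0.705]
ft_force: [-0.4, 0.6, 0.6]
gripper_width: 0.0
```

Request:
arm_command(motion="-1 0 0 0 0 0 0; -1 0 0 -0.004 0 0 0; -1 0 0 -0.008 0 0 0; -1 0 0 -0.01 0 0 0; -1 0 0 -0.01 0 0 0; -1 0 0 -0.01 0 0 0")

```text
t: 6.42
eef_pos: [633.5, 17.6, 172.1]
tool_rot: [-0.029, 0.706, 0.029, 0.707]
ft_force: [1.4, -0.8, 2.0]
gripper_width: 0.1
```

Request:
arm_command(motion="-1 0 0 -0.002 0 0 0; -1 0 0 -0.004 0 0 0; -1 0 0 -0.005 0 0 0; -1 0 0 -0.005 0 0 0; -1 0 0 -0.005 0 0 0")

```text
t: 6.83
eef_pos: [633.7, 17.6, 168.9]
tool_rot: [-0.028, 0.706, 0.029, 0.707]
ft_force: [-4.2, -0.5, 19.8]
gripper_width: 0.1
```

Request:
arm_command(motion="-1 0 0 0.04 0 0 0; -1 0 0 0.08 0 0 0; -1 0 0 0.12 0 0 0; -1 0 0 0.16 0 0 0; -1 0 0 0.17 0 0 0; -1 -0.02 0.04 0.17 0 0 0; -1 -0.035 0.08 0.17 0 0 0; -1 -0.044 0.117 0.17 0 0 0; -1 -0.044 0.117 0.17 0 0 0; -1 -0.044 0.117 0.15 0 0 0")

```text
t: 7.67
eef_pos: [589.0, 138.7, 318.7]
tool_rot: [-0.03, 0.705, 0.032, 0.708]
ft_force: [0.2, -1.0, 0.2]
gripper_width: 0.4
```

Request:
arm_command(motion="-1 0 0 -0.03 0 0 0; -1 0 0 -0.06 0 0 0; -1 0 0 -0.09 0 0 0; -1 0 0 -0.1 0 0 0; -1 0 0 -0.1 0 0 0; -1 0 0 -0.1 0 0 0")

```text
t: 8.17
eef_pos: [589.1, 134.5, 216.9]
tool_rot: [-0.029, 0.707, 0.029, 0.706]
ft_force: [0.1, -0.7, 0.7]
gripper_width: -0.0
```

```bash
python3 - <<'E'
from h import *
d=shot('wrist','w3');b=shot('scene','s3')
A=d['image'][:300,60:460,::-1];B=cv2.resize(b['image'][125:255,170:330,::-1],(369,300))
im=np.zeros((300,800,3),np.uint8);im[:,:400]=A;im[:300,400:769]=B
cv2.imwrite('pics/c3.png',im);print(bot.sense()['eef_pos'])
E
```

```text
[589.957468   134.63351454 218.31476353]
```

View pics/c3.png

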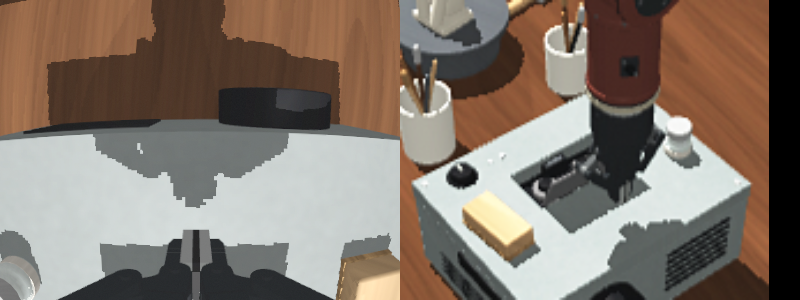

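Request:
arm_command(motion="-1 0.001 -0.015 0 0 0 0; -1 0.002 -0.03 0.004 0 0 0; -1 0.003 -0.04 0.008 0 0 0; -1 0.004 -0.048 0.012 0 0 0; -1 0.004 -0.056 0.012 0 0 0; -1 0.005 -0.064 0.012 0 0 0; -1 0.006 -0.072 0.012 0 0 0; -1 0.006 -0.08 0.011 0 0 0; -1 0.007 -0.086 0.009 0 0 0; -1 0.007 -0.092 0.006 0 0 0")

```text
t: 9.1
eef_pos: [596.2, 41.9, 222.3]
tool_rot: [-0.029, 0.706, 0.029, 0.707]
ft_force: [1.6, 1.9, 2.0]
gripper_width: 0.0
```

Request:
arm_command(motion="-1 0.001 -0.006 -0.003 0 0 0; -1 0.001 -0.012 -0.006 0 0 0; -1 0.001 -0.02 -0.011 0 0 0; -1 0.002 -0.028 -0.018 0 0 0; -1 0.002 -0.034 -0.026 0 0 0; -1 0.003 -0.037 -0.033 0 0 0; -1 0.003 -0.039 -0.037 0 0 0; -1 0.003 -0.042 -0.039 0 0 0; -1 0.003 -0.042 -0.039 0 0 0; -1 0.003 -0.042 -0.039 0 0 0")

```text
t: 9.93
eef_pos: [598.7, -0.3, 183.2]
tool_rot: [-0.029, 0.707, 0.028, 0.706]
ft_force: [-1.5, -1.6, 2.4]
gripper_width: 0.1
```

Request:
arm_command(motion="-1 0.001 -0.001 -0.002 0 0 0; -1 0.001 -0.002 -0.004 0 0 0; -1 0.001 -0.002 -0.006 0 0 0; -1 0.001 -0.002 -0.007 0 0 0; -1 0.001 -0.002 -0.007 0 0 0; -1 0.001 -0.002 -0.007 0 0 0")

```text
t: 10.43
eef_pos: [600.3, -1.2, 177.0]
tool_rot: [-0.029, 0.706, 0.029, 0.707]
ft_force: [-1.5, 1.6, 7.9]
gripper_width: 0.0
```

Same depth and force as the press that opened it. I'll release it straight up and look.

Request:
arm_command(motion="-1 0 0 0.004 0 0 0; -1 0 0 0.01 0 0 0; -1 0 0 0.03 0 0 0; -1 0 0 0.07 0 0 0; -1 0 0 0.11 0 0 0; -1 0 0 0.15 0 0 0; -1 0 0 0.15 0 0 0; -1 0 0 0.15 0 0 0; -1 0 0 0.15 0 0 0; -1 0 0 0.15 0 0 0")

```text
t: 11.27
eef_pos: [599.3, -1.4, 325.0]
tool_rot: [-0.029, 0.707, 0.029, 0.706]
ft_force: [-0.0, 0.1, -1.0]
gripper_width: -0.3
```

Request:
arm_command(motion="-1 0 -0.03 0 0 0 0; -1 0 -0.06 0 0 0 0; -1 0 -0.08 0 0 0 0; -1 0 -0.08 0 0 0 0; -1 0 -0.08 0 0 0 0; -1 0 -0.08 0 0 0 0; -1 0 -0.08 0 0 0 0; -1 0 -0.08 0 0 0 0; -1 0 -0.08 0 0 0 0; -1 0 -0.08 0 0 0 0")

```text
t: 12.1
eef_pos: [600.0, -80.8, 326.3]
tool_rot: [-0.029, 0.707, 0.029, 0.706]
ft_force: [-1.0, -0.4, 0.4]
gripper_width: -0.1
```

```bash
python3 - <<'E'
from h import *
d=shot('wrist','w4');b=shot('scene','s4')
A=d['image'][:300,60:460,::-1];B=cv2.resize(b['image'][125:255,170:330,::-1],(369,300))
im=np.zeros((300,800,3),np.uint8);im[:,:400]=A;im[:300,400:769]=B
cv2.imwrite('pics/c4.png',im);print(bot.sense()['eef_pos'])
b0=np.load('pics/s0.npy',allow_pickle=True).item()
df=np.abs(b['image'].astype(int)-b0['image'].astype(int)).max(2)
print('changed px flap area',(df[178:217,212:272]>40).sum(),'block/jar',(df[205:240,190:232]>40).sum(),(df[172:198,280:302]>40).sum())
E
```

```text
[599.95038675 -81.13492512 326.32130465]
changed px flap area 842 block/jar 1 0
```

View pics/c4.png

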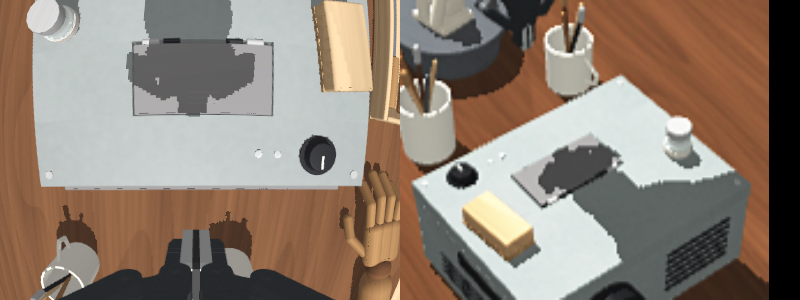

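```bash
python3 -c "
from cell import bot
print(bot.hand_in())"
```

```text
the job is handed in; nothing more can be done
None
```

I pressed the flap open, pushed the reset button to its stop, then folded the flap back down and pressed it shut. I handed the job in at about 12 s of the 58 s allowed; the hand-in gave no verdict.

- **Opening:** I pressed about 5 mm at the thumb ribs with 8.4 N. The picture afterwards showed the flap fully open and leaning back.
- **Reset button:** I pushed it in about 5 mm, and the force of 19.8 N there means it reached its stop. The fingers were well clear of the rocker switch.
- **Shutting:** The closed fingers pushed the flap over from behind, then pressed with 7.9 N to the same depth as the opening press. No force I read on the flap came near the 60 N limit, but I only had readings at the end of each move.
- **Last checks:** Pictures taken about 1.5 s after letting go show the flap shut, lying flush and with nothing touching it. The block and jar match the first picture. I compared only those two by pixels, and nothing else looked moved in the views I checked.
- **Not confirmed:** About 840 pixels over the flap area differ from the first picture, and I put that down to the arm's shadow. With the flap shut, I could not see whether the button had sprung back out or the rocker was as found.

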